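# Slide the tube under the photometer hood and hold the third filter

## Robot

A 7-joint arm with a two-finger parallel gripper is mounted at the origin on the work surface. World frame = base frame: x ahead of the robot, y to its left, z up, the work surface at z = 0. Lengths are in m, angles in rad, forces in N, time in s.
With the tool pointing down it reaches from about 0.425 to 0.875 m from the base axis. Payload 9.9 kg.
Tool frame: the origin (TCP) lies midway between the tips of the shut fingers; the grasp point (between the pads) lies 19 mm behind it (robot.grip_point_offset is the distance from the TCP to the grasp point, in m); z points along the fingers, y is the line along which they close (so a half turn about z gives the same grasp; the last joint's range is limited). The gripper opens to 85 mm and grips with 20 to 120 N. Pads are 22 mm wide; open, the fingers measure 114 mm over their backs; the gripper's body (76 mm by 85 mm) begins 54 mm behind the grasp point. The pads swing forward as they close: fully open they stand 13 mm farther back than shut.
Start: joints at [1.115, 0.576, 0.025, 1.437, -0.015, 1.129, -0.057], TCP at [0.245, -0.629, 0.231] pointing down, gripper open.
Joint ranges: [-2.76, 2.76], [-0.34, 2.15], [-1.52, 1.57], [0.19, 2.46], [-1.09, 4.23], [0.17, 1.99], [-2.82, 2.82]. Speed limits (rad/s): [2.22, 2.22, 3.01, 3.01, 3.14, 3.14, 3.14].

## Interface

Orientations are given as a rotation vector (axis times angle).
In Python, from station import robot, viewer gives the robot as it stands.
- The arm moves only by the shell command python3 -m inch 'ROWS' [FORCE]. ROWS is JSON, a list of rows, each an object of numbers: "ax", "ay", "az": the turn, a rotation vector about the tool's x, y, z in units of 90 degrees (1.0 is 90 degrees); "x", "y", "z": the shift along the tool's x, y, z in units of 100 mm (1.0 is 100 mm); "grip": the opening, from -1 (shut) to 1 (fully open). A call has 1 to 5 rows; each row is the pose to reach, as a shift and turn from the pose commanded when the call began, along the tool's axes at that moment; what a row does not reach only later rows make up. A row lasts 1/8 s, in which the tool goes at most 62.5 mm and 10.7 degrees, less where a joint would pass 70% of its speed; a pose out of reach is approached as far as the arm can. A call with a number of a shift or a turn outside -1 to 1 is refused whole. A call with a gripper value outside its range is refused whole. The fingers move at their own pace and stop on an object; FORCE is the grip in N (left out, the last holds). Time passes only in rows, so rows that repeat a pose let the fingers close. It gives the time, the measured TCP pose, the force, the opening and the grip force at its end, in the units of the state.
- robot.observe(): the state, without advancing time (a new reading comes with each control period).
- viewer.get_image(name): name is "scene" or "top"; returns the picture (420x560x3 uint8, red, green, blue); there is no depth.
- viewer.camera_info(name): a dict with "K" (3x3 intrinsics, pixels), "view" (4x4, takes a point from world to camera coordinates). Camera axes: x right, y down, z forward; pixel columns grow to the right and rows downward; lengths in m; the calibration is good to about 2 mm. A picture is of the moment at which its call begins. camera_info takes no time and is no camera call.
- robot.finish_job(): hands the job in; it is judged then, once.
The state is a dict: "clock": time; "joint_pos": joint angles; "joint_vel": joint speeds; "joint_torque": joint torques, N m; "tcp_pos": TCP position; "eef_rot": TCP orientation; "wrist_force": force on the tool from outside, world axes, zero at the start; "ft_torque": the same for the moment, N m; "opening": finger opening in m; "grip_force": force on a finger pad.
Only numpy, scipy, OpenCV 4.12 (cv2) and the standard library are available. Lean on these libraries where they do the work, as an engineer would, in place of code of your own. Each camera call takes 0.05 s, during which the arm holds its last target. There are 200 camera calls.

## Task

Slide the blue sled with the tan-capped tube between the guide rails and under the photometer's hood until it is fully home against the end stop, and let go of it. Then grip the black filter knob on the console, turn it clockwise from home to the third click, without going on towards the fourth, and keep holding it there: it springs back if released, so the program finishes while the gripper still holds it. Leave everything else on the bench where it stands.

Things in the scene. Friction and masses are not known exactly. Their poses are not given: they have to be found in the camera images.
- photometer: fixed white bench photometer; origin on the bench at the tube's reading place under the hood. The sled travels along its +y; its +x side carries the console (x 65 to 195, y -120 to +50 mm, 60 mm high, knob on top at x 125, y -55). Hood: y -44 to +56, x -49 to +49 mm, open only to -y, 70 mm between side walls, headroom 98 mm, clear roof, outer height 120 mm
- read_point (a point): point on the bench under the hood, on the rails' centre line, where the tube's axis stands when the sled is home; axes as the photometer's. The rubber end stop that the sled's front meets has its face 20 mm beyond it (+y)
- mouth (a point): point on the bench on the centre line at the outer end of the rails' mouth, 150 mm before the read point (-y); axes as the photometer's. The two aluminium rails are 12 mm high, 44 mm apart inside, straight from 110 mm before the read point to the end stop, and flare to about 78 mm apart at the mouth; the bench is the floor between them
- sled: loose blue sled, 110 mm long (its x, +x is the front) x 40 mm wide, base 14 mm thick, 0.24 to 0.39 kg, origin at the centre of its underside; it stands on the bench before the mouth, front roughly towards it. A tan-capped tube is fixed upright 35 mm ahead of the origin (top 85 mm), a yellow grip post 40 mm behind it. 2 mm to spare each side in the rails
- sled_tube (a point): point on the sled's underside on the tube's axis; axes as the sled's
- sled_post (a point): point in the sled's yellow grip post, on its axis, 85 mm above the bench: a good place to pinch from above across its thickness. The post is 24 mm along the sled's x, 14 mm thick along y, top 100 mm above the bench; when the sled is home it stands 75 mm before the read point, 19 mm clear of the hood. Axes as the sled's
- selector_grip (a point): point on the knob's vertical axis at the height to grip, 97 mm above the bench (round foot, 44 mm wide, ends at 74 mm; knob top at 104 mm). The black knob is a bar 42 mm long, 14 mm thick. The point turns with the knob: its x lies along the bar towards the white pointer line, its y across the thickness
- selector (a joint): knob angle, rad: 0 at home (start), grows clockwise seen from above. Clicks every 0.42 (24 degrees): 0.42, 0.84, third 1.26, 1.68, end 2.10; white dots mark them, black dot home. A spring resists, 0.13 N m at home, 0.19 at the third; the clicks add up to 0.10 before and take off up to 0.10 after each half-way point. Released, it springs back home
- beaker: clear glass beaker, 70 mm across, 90 mm high; origin at the centre of its underside; to be left alone
- sharps_bin: yellow open waste bin 150 x 130 mm, 120 mm high; origin at the centre of its underside; to be left alone
- reagent_bottle: white bottle with blue cap, 60 mm across, 130 mm high; origin at the centre of its underside; to be left alone
- tip_box: blue box with clear lid 122 x 82 mm, 65 mm high; origin at the centre of its underside; to be left alone
- sample_jar: white jar with orange lid, 56 mm across, 70 mm high; origin at the centre of its underside; to be left alone

How it is judged:
On the way, in this order (a step that is already met when the one before it is completed fails the run):
1. the sled is fully home under the hood, upright, and let go (horizontal distance between sled_tube and read_point below 0.006 m and angle between sled's own z axis and vertical below 0.1 rad and height (world z) of sled below 0.006 m and contact force between the fingers and sled below 0.1 N), for 0.2 s.
2. the gripper holds the knob at the third click (value of joint selector between 1.13 and 1.39 rad and contact force between the fingers and selector above 2 N), for 0.3 s.
At the end, for the whole second after the job is handed in: the tube's axis is within 6 mm of the read point, the sled upright (0.1 rad), on the bench and not touched by the fingers; the knob stands within 0.13 rad of the third click (1.26 rad), at rest, held by the fingers with more than 2 N (all of step 1 and all of step 2 and velocity of joint selector between -0.1 and 0.1 rad/s); the arm keeps its last pose, push and grip.
It fails at once if the knob is turned past the third stop, over the hump towards the fourth (more than 0.22 rad beyond it) (value of joint selector above 1.48 rad).
It fails at once if the sled is tipped over (angle between sled's own z axis and vertical above 0.5 rad).
It fails at once if a bystander is displaced by more than 20 mm (distance of any of beaker, sharps_bin, reagent_bottle, tip_box, sample_jar from where it was at the start of the episode above 0.02 m).
It also fails if it takes over 58 s, if anything falls off the work surface, if the arm or the gripper's body presses on something with over 40 N, if the wrist force passes 120 N, or if a joint passes its speed limit or range.

## Working session

There is one attempt and no reset: what is moved stays moved. The work goes in short steps, Python scripts to look and compute and a shell command to move; the robot and the scene stay as the last step left them, time stands still between calls to the robot, and variables do not carry over. Pictures are saved under pics/ and viewed, at most 10 in all, crops included, and the job is handed in when it is done.

```bash
mkdir -p pics; ls
python3 - <<'E'
from station import robot, viewer
import cv2,numpy as np
for n in("scene","top"):
    im=viewer.get_image(n); cv2.imwrite(f"pics/{n}0.png",im[:,:,::-1])
    c=viewer.camera_info(n); print(n,np.round(c["K"],1).tolist(),np.round(c["view"],4).tolist())
print(robot.observe())
E
```

```text
pics
scene [[480.9, 0.0, 276.3], [0.0, 480.9, 209.3], [0.0, 0.0, 1.0]] [[0.6151, 0.788, -0.0249, -0.3088], [0.4232, -0.3566, -0.8329, -0.1624], [-0.6652, 0.5018, -0.5528, 1.9679], [0.0, 0.0, 0.0, 1.0]]
top [[432.5, 0.0, 282.9], [0.0, 432.5, 216.9], [0.0, 0.0, 1.0]] [[0.0265, -0.9995, -0.0145, -0.0199], [-0.9876, -0.024, -0.1549, 0.5054], [0.1544, 0.0184, -0.9878, 1.1554], [0.0, 0.0, 0.0, 1.0]]
{'clock': 0.1, 'joint_pos': array([ 1.11516929,  0.57643159,  0.02485711,  1.43781893, -0.01496957,
        1.12900295, -0.05653411]), 'joint_vel': array([ 2.63135630e-03, -1.14275489e-03,  2.05844415e-03, -6.04146169e-04,
        1.38822646e-03,  6.16677627e-05,  6.15695815e-04]), 'joint_torque': array([ 5.60634246e-03, -7.67299533e+01,  2.25745283e+00, -2.86604601e+01,
        1.58017769e-02,  8.64219357e-03, -2.43485198e-05]), 'tcp_pos': array([ 0.24508554, -0.62850114,  0.23054196]), 'eef_rot': array([-3.08605262e+00, -5.80447082e-01,  5.93440446e-04]), 'wrist_force': array([ 0.33144128,  0.41930773, -0.1851821 ]), 'ft_torque': array([-0.02649035, -0.03400217,  0.05112198]), 'grip_force': 0.0, 'opening': 0.0854663045289284}
```

View pics/top0.png

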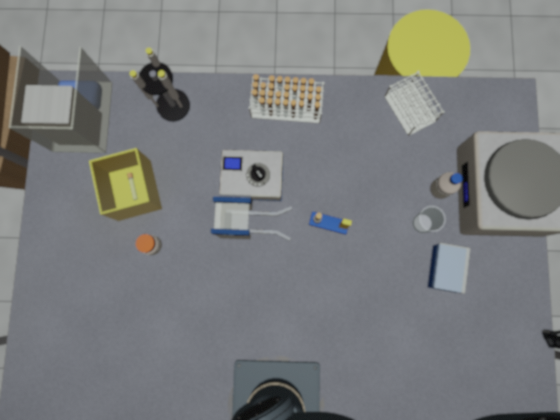

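View pics/scene0.png

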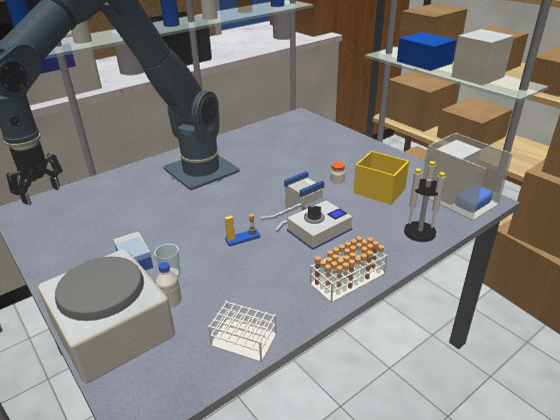

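Top view: the sled is at about (330,222) with its post at (346,223) and cap at (319,216). The hood is at (232,216), the rail mouth at (290,222), and the console knob at (258,174). The photometer's axes run close to the world axes. Next I'll enlarge both views.

Run:
```python
import cv2,numpy as np
a=cv2.imread("pics/top0.png")[140:250,205:360]; b=cv2.imread("pics/scene0.png")[165:255,215:365]
a=cv2.resize(a,None,fx=5,fy=5,interpolation=cv2.INTER_CUBIC); b=cv2.resize(b,None,fx=5,fy=5,interpolation=cv2.INTER_CUBIC)
cv2.imwrite("pics/topc.png",a);cv2.imwrite("pics/scenec.png",b)
```

```text
(no output)
```

View pics/topc.png

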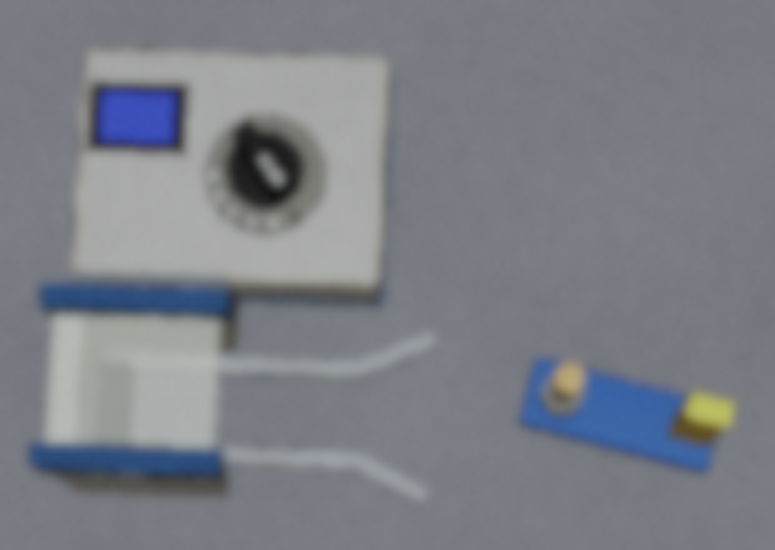

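View pics/scenec.png

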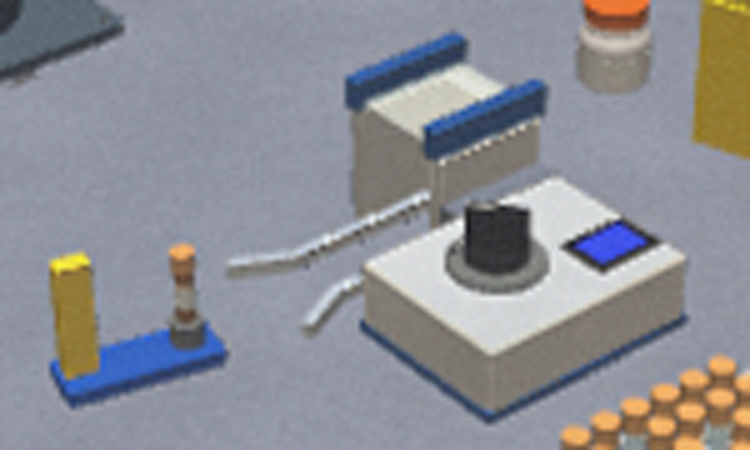

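```bash
cat > h.py <<'E'
from station import robot, viewer
import cv2,numpy as np
def ray(n,uv,z):
    c=viewer.camera_info(n);K=np.array(c["K"]);V=np.array(c["view"]);R,t=V[:3,:3],V[:3,3]
    o=-R.T@t; uv=np.atleast_2d(uv).astype(float)
    d=(R.T@np.linalg.inv(K)@np.c_[uv,np.ones(len(uv))].T).T
    return o+d*((z-o[2])/d[:,2])[:,None]
def proj(n,P):
    c=viewer.camera_info(n);V=np.array(c["view"]);q=np.atleast_2d(P)@V[:3,:3].T+V[:3,3];q=q@np.array(c["K"]).T
    return q[:,:2]/q[:,2:]
def img(n): return cv2.cvtColor(viewer.get_image(n),cv2.COLOR_RGB2BGR)
def mask(im,lo,hi,box):   # hsv, box x0,y0,x1,y1
    m=cv2.inRange(cv2.cvtColor(im,cv2.COLOR_BGR2HSV),lo,hi);o=np.zeros_like(m);x0,y0,x1,y1=box;o[y0:y1,x0:x1]=m[y0:y1,x0:x1];return o
def big(m): return max(cv2.findContours(m,cv2.RETR_EXTERNAL,cv2.CHAIN_APPROX_NONE)[0],key=cv2.contourArea)
def cen(m): v,u=np.nonzero(m); return np.array([u.mean(),v.mean()]),len(u)
E
python3 - <<'E'
from h import *
np.set_printoptions(precision=4,suppress=True)
t=cv2.imread("pics/top0.png"); s=cv2.imread("pics/scene0.png")
def rect(m):
    c=cv2.minAreaRect(big(m));return cv2.boxPoints(c)
# console top
m=mask(t,(0,0,150),(179,45,255),(212,145,290,202)); 
m=cv2.morphologyEx(m,cv2.MORPH_CLOSE,np.ones((3,3)))
q=rect(m); print("console",q.tolist()); print(ray("top",q,.06))
for nm,b in(("barhi",(210,194,254,204)),("barlo",(208,226,252,237))):
    m=mask(t,(98,110,50),(125,255,255),b); q=rect(m); print(nm,cen(m));print(ray("top",q,.12),ray("top",cen(m)[0],.12))
m=mask(t,(98,110,50),(125,255,255),(305,205,360,240)); q=rect(m); print("sled",q.tolist());print(ray("top",q,.014))
m=mask(t,(20,100,150),(35,255,255),(335,212,360,232)); print("post top",cen(m),ray("top",cen(m)[0],.1))
m=mask(t,(5,60,150),(20,255,255),(310,208,328,226)); print("cap top",cen(m),ray("top",cen(m)[0],.085))
for nm,z,k in (("yellow",.1,((20,150,150),(35,255,255),(220,210,240,245))),("cap",.085,((5,80,120),(20,255,255),(245,210,258,222)))):
    m=mask(s,*k);v,u=np.nonzero(m);print(nm,np.c_[u,v,s[v,u]][:14].tolist())
# rails
m=mask(t,(0,0,140),(179,40,255),(250,205,295,245)); v,u=np.nonzero(m)
for lo in(0,1):
    k=(v<222) if lo==0 else (v>=222)
    for c in range(250,294,3):
        kk=k&(u==c)
        if kk.any(): print(lo,c,v[kk].mean().round(2),ray("top",[c,v[kk].mean()],.012)[0,:2])
m=mask(t,(0,0,150),(179,60,255),(252,168,266,182)); v,u=np.nonzero(m); print("line",np.c_[u,v].tolist())
print(cv2.cvtColor(t,cv2.COLOR_BGR2GRAY)[160:190,244:274])
E
```

```text
console [[219.35452270507812, 193.78286743164062], [221.07534790039062, 149.04135131835938], [281.5243835449219, 151.36630249023438], [279.8035583496094, 196.10781860351562]]
[[0.5625 0.1684 0.06  ]
 [0.6898 0.1699 0.06  ]
 [0.6868 0.0012 0.06  ]
 [0.5599 0.0025 0.06  ]]
barhi (array([231.6375, 199.3   ]), 160)
[[0.5307 0.174  0.12  ]
 [0.5421 0.1743 0.12  ]
 [0.5414 0.0777 0.12  ]
 [0.5299 0.0776 0.12  ]] [[0.5361 0.1256 0.12  ]]
barlo (array([229.5364, 231.8609]), 151)
[[0.4472 0.175  0.12  ]
 [0.4575 0.175  0.12  ]
 [0.4551 0.0795 0.12  ]
 [0.4448 0.0796 0.12  ]] [[0.451  0.1272 0.12  ]]
sled [[308.56475830078125, 224.25390625], [312.0103759765625, 211.16064453125], [348.927490234375, 220.87567138671875], [345.48187255859375, 233.96893310546875]]
[[ 0.4906 -0.0793  0.014 ]
 [ 0.5282 -0.0884  0.014 ]
 [ 0.503  -0.1925  0.014 ]
 [ 0.4657 -0.1829  0.014 ]]
post top (array([346.3714, 221.8   ]), 35) [[ 0.4874 -0.1741  0.1   ]]
cap top (array([318. , 214.6]), 5) [[ 0.5071 -0.1009  0.085 ]]
yellow [[229, 216, 73, 220, 231], [230, 216, 54, 229, 241], [231, 216, 62, 227, 239], [226, 217, 
[... 4505 characters left out ...]
137 132 141 151 147 134
  126 123 128 145 160 168 170 171 171 171 171 172]
 [171 171 171 171 169 167 163 155 144 137 140 141 135 132 139 147 145 140
  138 142 150 160 167 170 170 171 171 171 171 171]
 [171 171 172 171 171 170 168 165 159 154 150 146 141 139 142 145 150 152
  155 160 165 169 170 171 171 170 170 170 170 171]
 [171 171 171 172 171 171 170 170 168 166 164 161 157 157 157 159 161 164
  167 168 170 171 172 171 171 171 170 170 171 171]
 [171 171 171 172 172 171 170 170 171 170 170 169 169 168 168 168 169 171
  171 171 171 172 172 171 171 171 172 172 172 172]
 [170 170 171 171 172 170 170 171 171 171 171 171 171 172 171 172 172 172
  172 171 171 172 172 172 172 171 172 173 173 173]]
```

Measurements:
- **Photometer:** read point about (0.494, 0.121), yaw about -0.014 rad.
- **Sled:** post at (0.4874, -0.1745), yaw 1.334 rad.

I'll fly over to above the post.

```bash
cat > plan.py <<'E'
import sys
from h import *
from scipy.spatial.transform import Rotation as R
def plan(x,y,z,yawdeg):  # target TCP, desired world angle of tool y (deg, mod 180), tool down
    s=robot.observe(); C=R.from_rotvec(s["eef_rot"]); M=C.as_matrix()
    ty=np.radians(yawdeg)
    def tgt(a): Y=np.array([np.cos(a),np.sin(a),0]);Z=np.array([0,0,-1.]);return R.from_matrix(np.c_[np.cross(Y,Z),Y,Z])
    T=min((tgt(ty),tgt(ty+np.pi)),key=lambda T:(C.inv()*T).magnitude())
    d=M.T@(np.array([x,y,z])-s["tcp_pos"])
    print("t %.2f tcp"%s["clock"],s["tcp_pos"].round(4),"ytool deg %.2f"%np.degrees(np.arctan2(M[1,1],M[0,1])),"q7 %.2f"%s["joint_pos"][6])
    print(" shift",(d*10).round(3)," turn",((C.inv()*T).as_rotvec()/(np.pi/2)).round(4))
    print(" F",s["wrist_force"].round(1),"T",s["ft_torque"].round(2),"open %.4f grip %.1f"%(s["opening"],s["grip_force"]))
if __name__=="__main__": plan(*map(float,sys.argv[1:5]))
E
python3 -m inch '[{"x":0.48,"y":-0.42,"grip":1},{"x":0.97,"y":-0.83,"grip":1},{"x":0.97,"y":-0.83,"grip":1}]' 40
python3 -m inch '[{"x":0.48,"y":-0.42,"grip":1},{"x":0.97,"y":-0.83,"grip":1},{"x":0.97,"y":-0.83,"grip":1}]'
python3 -m inch '[{"x":0.48,"y":-0.42,"grip":1},{"x":0.97,"y":-0.83,"grip":1},{"x":0.97,"y":-0.83,"grip":1}]'
python3 -m inch '[{"x":0.48,"y":-0.42,"grip":1},{"x":0.97,"y":-0.83,"grip":1},{"x":0.97,"y":-0.83,"grip":1}]'
python3 -m inch '[{"az":-0.12,"grip":1},{"az":-0.23,"grip":1},{"az":-0.35,"grip":1},{"az":-0.46,"grip":1},{"az":-0.5,"grip":1}]'
python3 plan.py .4874 -.1745 .066 -13.6
```

```text
t 0.10 tcp [ 0.2451 -0.6285  0.2305] ytool deg -68.70 q7 -0.06
 shift [ 3.907 -3.347  1.65 ]  turn [-9.000e-04 -4.000e-04 -6.122e-01]
 F [ 0.3  0.4 -0.2] T [-0.03 -0.03  0.05] open 0.0855 grip 0.0invalid input at $[0]: expected keys ax, ay, az, x, y, z, grip
invalid input at $[0]: expected keys ax, ay, az, x, y, z, grip
invalid input at $[0]: expected keys ax, ay, az, x, y, z, grip
invalid input at $[0]: expected keys ax, ay, az, x, y, z, grip
invalid input at $[0]: expected keys ax, ay, az, x, y, z, grip
```

All keys are required in each row.

```bash
python3 -m inch '[{"ax":0,"ay":0,"az":0,"x":0.48,"y":-0.42,"z":0,"grip":1},{"ax":0,"ay":0,"az":0,"x":0.97,"y":-0.83,"z":0,"grip":1},{"ax":0,"ay":0,"az":0,"x":0.97,"y":-0.83,"z":0,"grip":1}]' 40
python3 -m inch '[{"ax":0,"ay":0,"az":0,"x":0.48,"y":-0.42,"z":0,"grip":1},{"ax":0,"ay":0,"az":0,"x":0.97,"y":-0.83,"z":0,"grip":1},{"ax":0,"ay":0,"az":0,"x":0.97,"y":-0.83,"z":0,"grip":1}]'
python3 -m inch '[{"ax":0,"ay":0,"az":0,"x":0.48,"y":-0.42,"z":0,"grip":1},{"ax":0,"ay":0,"az":0,"x":0.97,"y":-0.83,"z":0,"grip":1},{"ax":0,"ay":0,"az":0,"x":0.97,"y":-0.83,"z":0,"grip":1}]'
python3 -m inch '[{"ax":0,"ay":0,"az":0,"x":0.48,"y":-0.42,"z":0,"grip":1},{"ax":0,"ay":0,"az":0,"x":0.97,"y":-0.83,"z":0,"grip":1},{"ax":0,"ay":0,"az":0,"x":0.97,"y":-0.83,"z":0,"grip":1}]'
python3 -m inch '[{"ax":0,"ay":0,"az":-0.12,"x":0,"y":0,"z":0,"grip":1},{"ax":0,"ay":0,"az":-0.23,"x":0,"y":0,"z":0,"grip":1},{"ax":0,"ay":0,"az":-0.35,"x":0,"y":0,"z":0,"grip":1},{"ax":0,"ay":0,"az":-0.46,"x":0,"y":0,"z":0,"grip":1},{"ax":0,"ay":0,"az":-0.5,"x":0,"y":0,"z":0,"grip":1}]'
python3 plan.py .4874 -.1745 .066 -13.6
```

```text
clock: 0.48
tcp_pos: [0.3091, -0.5117, 0.2313]
eef_rot: [-3.083, -0.591, -0.003]
wrist_force: [-0.6, -0.6, -0.0]
opening: 0.0852
grip_force: 0.0
clock: 0.85
tcp_pos: [0.3685, -0.3997, 0.2313]
eef_rot: [-3.084, -0.591, -0.002]
wrist_force: [-0.1, -1.0, 0.4]
opening: 0.0855
grip_force: 0.0
clock: 1.23
tcp_pos: [0.4283, -0.2876, 0.2313]
eef_rot: [-3.084, -0.591, -0.002]
wrist_force: [-0.4, -1.4, -0.2]
opening: 0.0853
grip_force: 0.0
clock: 1.6
tcp_pos: [0.4883, -0.1753, 0.2311]
eef_rot: [-3.084, -0.59, -0.002]
wrist_force: [-0.0, -0.8, -0.2]
opening: 0.0853
grip_force: 0.0
clock: 2.22
tcp_pos: [0.4854, -0.1813, 0.2311]
eef_rot: [2.629, 1.719, -0.002]
wrist_force: [-0.1, -0.7, -1.2]
opening: 0.0855
grip_force: 0.0
t 2.23 tcp [ 0.4854 -0.1813  0.2311] ytool deg -23.65 q7 -0.26
 shift [ 0.072 -0.008  1.651]  turn [-0.0003  0.0006 -0.1116]
 F [-0.1 -0.7 -1.2] T [ 0.01 -0.02  0.04] open 0.0855 grip 0.0
```

```bash
python3 -m inch '[{"ax":0,"ay":0,"az":-0.11,"x":0.07,"y":-0.01,"z":0,"grip":1},{"ax":0,"ay":0,"az":-0.11,"x":0.07,"y":-0.01,"z":0.5,"grip":1},{"ax":0,"ay":0,"az":-0.11,"x":0.07,"y":-0.01,"z":0.9,"grip":1},{"ax":0,"ay":0,"az":-0.11,"x":0.07,"y":-0.01,"z":0.9,"grip":1},{"ax":0,"ay":0,"az":-0.11,"x":0.07,"y":-0.01,"z":0.9,"grip":1}]' 40
python3 plan.py .4874 -.1745 .066 -13.6
```

```text
clock: 2.85
tcp_pos: [0.4885, -0.1731, 0.1424]
eef_rot: [2.473, 1.936, 0.0]
wrist_force: [-0.1, 0.1, -0.5]
opening: 0.0853
grip_force: 0.0
t 2.85 tcp [ 0.4885 -0.1731  0.1424] ytool deg -13.88 q7 -0.18
 shift [-0.016 -0.008  0.764]  turn [ 0.0006  0.0002 -0.0031]
 F [-0.1  0.1 -0.5] T [ 0.01 -0.    0.05] open 0.0853 grip 0.0
```

```bash
python3 -m inch '[{"ax":0,"ay":0,"az":0,"x":-0.01,"y":-0.01,"z":0.4,"grip":1},{"ax":0,"ay":0,"az":0,"x":-0.01,"y":-0.01,"z":0.76,"grip":1},{"ax":0,"ay":0,"az":0,"x":-0.01,"y":-0.01,"z":0.76,"grip":1},{"ax":0,"ay":0,"az":0,"x":-0.01,"y":-0.01,"z":0.76,"grip":0}]' 40
python3 -m inch '[{"ax":0,"ay":0,"az":0,"x":0,"y":0,"z":0,"grip":-1},{"ax":0,"ay":0,"az":0,"x":0,"y":0,"z":0,"grip":-1},{"ax":0,"ay":0,"az":0,"x":0,"y":0,"z":0,"grip":-1},{"ax":0,"ay":0,"az":0,"x":0,"y":0,"z":0,"grip":-1},{"ax":0,"ay":0,"az":0,"x":0,"y":0,"z":0,"grip":-1}]' 40
python3 plan.py .4874 -.1745 .066 -13.6
python3 - <<'E'
from h import *
t=img("top");s=img("scene");cv2.imwrite("pics/t1.png",t);cv2.imwrite("pics/s1.png",s)
a=cv2.resize(t[140:250,205:360],None,fx=5,fy=5,interpolation=3);a=cv2.resize(a,(500,355))
b=cv2.resize(s[165:255,215:365],(500,300),interpolation=3)
o=np.vstack([a[:290],b]);cv2.imwrite("pics/v1.png",o)
E
```

```text
clock: 3.35
tcp_pos: [0.488, -0.1731, 0.0672]
eef_rot: [2.471, 1.937, 0.002]
wrist_force: [0.3, -0.2, 0.7]
opening: 0.0698
grip_force: 0.0
clock: 3.98
tcp_pos: [0.4873, -0.1728, 0.0659]
eef_rot: [2.471, 1.938, 0.001]
wrist_force: [0.3, -0.4, 7.4]
opening: 0.0135
grip_force: 40.7
t 3.98 tcp [ 0.4873 -0.1728  0.0659] ytool deg -13.80 q7 -0.24
 shift [-0.017  0.005 -0.001]  turn [ 0.0007  0.0001 -0.0022]
 F [ 0.3 -0.4  7.4] T [-0.01  0.19  0.03] open 0.0135 grip 40.7
```

View pics/v1.png

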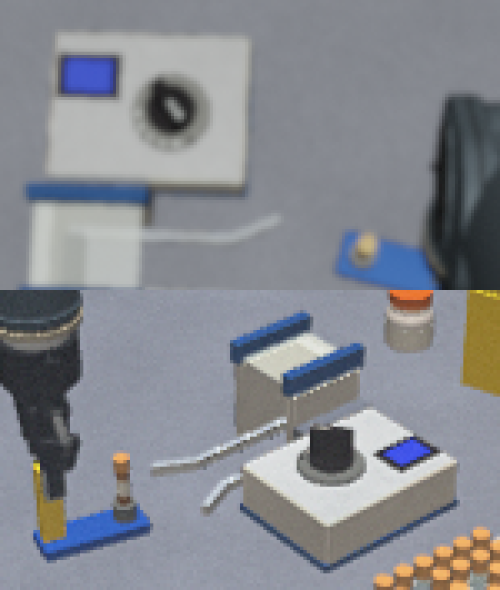

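```bash
python3 -m inch '[{"ax":0,"ay":0,"az":-0.07,"x":0,"y":0.01,"z":0,"grip":-1},{"ax":0,"ay":0,"az":-0.144,"x":0.01,"y":0.03,"z":0,"grip":-1},{"ax":0,"ay":0,"az":-0.144,"x":0.01,"y":0.03,"z":0,"grip":-1},{"ax":0,"ay":0,"az":-0.144,"x":0.01,"y":0.03,"z":0,"grip":-1}]'
python3 plan.py .491 -.125 .066 -0.8
python3 -m inch '[{"ax":0,"ay":0,"az":0,"x":0.2,"y":0,"z":0,"grip":-1},{"ax":0,"ay":0,"az":0,"x":0.4,"y":0,"z":0,"grip":-1},{"ax":0,"ay":0,"az":0,"x":0.45,"y":0,"z":0,"grip":-1},{"ax":0,"ay":0,"az":0,"x":0.45,"y":0,"z":0,"grip":-1}]'
python3 plan.py .491 -.125 .066 -0.8
python3 - <<'E'
from h import *
np.set_printoptions(precision=4,suppress=True)
t=img("top");cv2.imwrite("pics/t2.png",t)
m=mask(t,(98,110,50),(125,255,255),(283,205,360,240));c=cv2.minAreaRect(big(m));print(c,ray("top",cv2.boxPoints(c),.014))
m=mask(t,(5,60,130),(20,255,255),(283,205,330,235));print(cen(m),ray("top",cen(m)[0],.085))
g=cv2.inRange(cv2.cvtColor(t,cv2.COLOR_BGR2HSV),(98,110,50),(125,255,255))
for c in range(286,320,2):
    v=np.nonzero(g[205:240,c])[0]+205
    if len(v): print(c,v.min(),v.max(),end='; ')
cv2.imwrite("pics/t2c.png",cv2.resize(t[190:250,240:340],(800,480),interpolation=3))
E
```

```text
clock: 4.58
tcp_pos: [0.4905, -0.1722, 0.0659]
eef_rot: [2.237, 2.205, 0.001]
wrist_force: [0.6, 0.3, 6.9]
opening: 0.0136
grip_force: 40.8
t 4.58 tcp [ 0.4905 -0.1722  0.0659] ytool deg -0.82 q7 -0.07
 shift [ 0.472 -0.002 -0.001]  turn [ 0.0007  0.0001 -0.0002]
 F [0.6 0.3 6.9] T [0.11 0.21 0.14] open 0.0136 grip 40.8
clock: 5.08
tcp_pos: [0.4912, -0.1269, 0.0659]
eef_rot: [2.236, 2.206, 0.001]
wrist_force: [-0.1, 1.1, 7.3]
opening: 0.0138
grip_force: 40.9
t 5.08 tcp [ 0.4912 -0.1269  0.0659] ytool deg -0.78 q7 -0.16
 shift [ 0.019 -0.003 -0.001]  turn [0.0007 0.0001 0.0002]
 F [-0.1  1.1  7.3] T [0.34 0.23 0.01] open 0.0138 grip 40.9
((308.5, 223.5), (13.0, 31.0), 90.0) [[ 0.5102 -0.0351  0.014 ]
 [ 0.5123 -0.1224  0.014 ]
 [ 0.4754 -0.1228  0.014 ]
 [ 0.4732 -0.0359  0.014 ]]
(array([298.3333, 219.6667]), 3) [[ 0.4922 -0.049   0.085 ]]
294 217 229; 296 217 229; 298 227 229; 300 227 230; 302 227 230; 304 225 230; 306 217 230; 308 217 230; 310 217 230; 312 218 230; 314 218 230; 316 218 230; 318 219 230;
```

View pics/t2c.png

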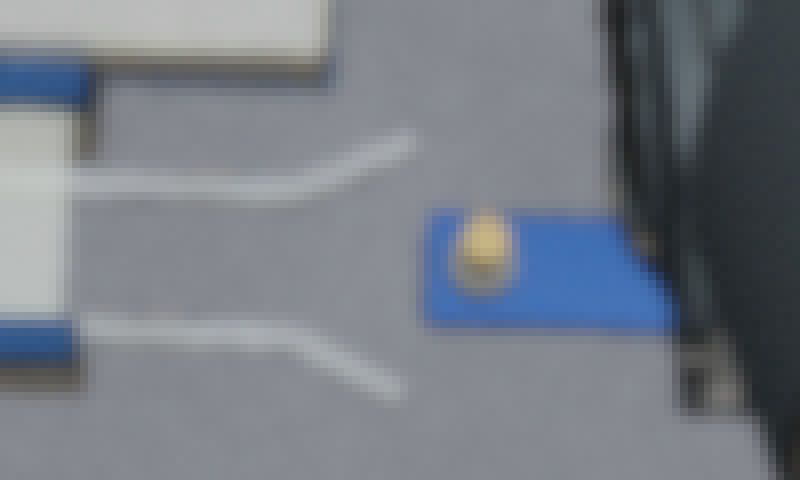

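```bash
cat > meas.py <<'E'
from h import *
np.set_printoptions(precision=4,suppress=True)
acc=np.mean([img("top").astype(float) for _ in range(4)],0)
g=acc.sum(2)/3; sat=acc[:,:,0]-acc[:,:,2]
def c(col,lo,hi):
    w=g[lo:hi,col]; w=np.clip(w-np.median(w)-12,0,None); return (w*np.arange(lo,hi)).sum()/w.sum()
P=[]
for col in range(253,275,2):
    a,b=c(col,207,219),c(col,226,237); A=ray("top",[col,a],.012)[0];B=ray("top",[col,b],.012)[0]; P.append(np.r_[(A+B)[:2]/2,A[0]-B[0]])
P=np.array(P); k=np.polyfit(P[:,1],P[:,0],1); print("rail centre x at y=0.045: %.4f slope %.4f gap %.4f rms %.4f"%(np.polyval(k,.045),k[0],P[:,2].mean(),np.std(P[:,0]-np.polyval(k,P[:,1]))))
print(P)
E
cat >> meas.py <<'E'
Q=[]
for col in list(range(295,297))+list(range(306,315)):
    s=sat[205:242,col]; h=(s[s>np.percentile(s,80)].mean()+np.median(s[:6]))/2
    i=np.nonzero(s>h)[0]; a,b=i[0],i[-1]
    ea=a-(s[a]-h)/(s[a]-s[a-1]); eb=b+(s[b]-h)/(s[b]-s[b+1])
    A=ray("top",[col,205+ea],.014)[0];B=ray("top",[col,205+eb],.007)[0];B2=ray("top",[col,205+eb],.0)[0]
    Q.append([A[1],A[0],B[0],A[0]-B[0],(A[0]+B[0])/2])
print(np.array(Q))
E
python3 meas.py
```

```text
rail centre x at y=0.045: 0.4947 slope 0.0138 gap 0.0522 rms 0.0001
[[0.495  0.0775 0.0516]
 [0.4951 0.0718 0.0527]
 [0.495  0.0662 0.0531]
 [0.4951 0.0605 0.0523]
 [0.4946 0.0549 0.0519]
 [0.4945 0.0492 0.0524]
 [0.4947 0.0436 0.0526]
 [0.4946 0.0379 0.0518]
 [0.4945 0.0322 0.0514]
 [0.4943 0.0266 0.0519]
 [0.4944 0.0209 0.0523]]
[[-0.0407  0.5127  0.4739  0.0388  0.4933]
 [-0.0435  0.5133  0.4734  0.0399  0.4934]
 [-0.0717  0.5122  0.4743  0.0379  0.4933]
 [-0.0745  0.5121  0.4744  0.0378  0.4932]
 [-0.0773  0.5121  0.4743  0.0378  0.4932]
 [-0.0801  0.5121  0.4743  0.0379  0.4932]
 [-0.083   0.5121  0.4743  0.0379  0.4932]
 [-0.0858  0.512   0.4743  0.0378  0.4931]
 [-0.0886  0.5119  0.4743  0.0377  0.4931]
 [-0.0914  0.5119  0.4742  0.0376  0.4931]
 [-0.0942  0.5119  0.4741  0.0378  0.493 ]]
```

Alignment is within about 0.3 mm and the slope matches the rails (0.0138), so I'm sliding in.

```bash
python3 -m inch '[{"ax":0,"ay":0,"az":0,"x":0.2,"y":0,"z":0,"grip":-1},{"ax":0,"ay":0,"az":0,"x":0.4,"y":0,"z":0,"grip":-1},{"ax":0,"ay":0,"az":0,"x":0.6,"y":0,"z":0,"grip":-1},{"ax":0,"ay":0,"az":0,"x":0.8,"y":0,"z":0,"grip":-1},{"ax":0,"ay":0,"az":0,"x":0.8,"y":0,"z":0,"grip":-1}]'
python3 plan.py .4942 .0455 .066 -0.8
```

```text
clock: 5.95
tcp_pos: [0.4925, -0.0454, 0.0659]
eef_rot: [2.235, 2.208, 0.003]
wrist_force: [-1.0, 6.8, 8.3]
opening: 0.0129
grip_force: 41.1
t 5.95 tcp [ 0.4925 -0.0454  0.0659] ytool deg -0.70 q7 -0.31
 shift [0.909 0.006 0.   ]  turn [ 0.0009 -0.0007  0.0011]
 F [-1.   6.8  8.3] T [ 1.5   0.31 -0.04] open 0.0129 grip 41.1
```

```bash
python3 -m inch '[{"ax":0,"ay":0,"az":0,"x":0.2,"y":0,"z":0,"grip":-1},{"ax":0,"ay":0,"az":0,"x":0.4,"y":0,"z":0,"grip":-1},{"ax":0,"ay":0,"az":0,"x":0.6,"y":0,"z":0,"grip":-1},{"ax":0,"ay":0,"az":0,"x":0.8,"y":0,"z":0,"grip":-1},{"ax":0,"ay":0,"az":0,"x":0.8,"y":0,"z":0,"grip":-1}]'
python3 plan.py .4942 .0455 .066 -0.8
python3 -m inch '[{"ax":0,"ay":0,"az":0,"x":0.03,"y":0,"z":0,"grip":-1},{"ax":0,"ay":0,"az":0,"x":0.06,"y":0,"z":0,"grip":-1},{"ax":0,"ay":0,"az":0,"x":0.06,"y":0,"z":0,"grip":-1}]'
python3 plan.py .4942 .0455 .066 -0.8
```

```text
clock: 6.58
tcp_pos: [0.4936, 0.0347, 0.0659]
eef_rot: [2.235, 2.208, 0.003]
wrist_force: [-1.4, 5.7, 7.8]
opening: 0.0133
grip_force: 41.0
t 6.58 tcp [0.4936 0.0347 0.0659] ytool deg -0.71 q7 -0.46
 shift [ 0.108  0.005 -0.001]  turn [ 0.0009 -0.0008  0.001 ]
 F [-1.4  5.7  7.8] T [ 1.38  0.43 -0.04] open 0.0133 grip 41.0
clock: 6.95
tcp_pos: [0.4935, 0.0374, 0.0659]
eef_rot: [2.238, 2.203, -0.001]
wrist_force: [0.0, -4.6, 9.7]
opening: 0.0132
grip_force: 41.1
t 6.95 tcp [0.4935 0.0374 0.0659] ytool deg -0.90 q7 -0.47
 shift [ 0.081  0.006 -0.001]  turn [ 0.0005  0.0009 -0.0011]
 F [ 0.  -4.6  9.7] T [-0.85  0.12  0.01] open 0.0132 grip 41.1
```

```bash
for i in 1 2 3; do python3 -m inch '[{"ax":0,"ay":0,"az":0,"x":0.03,"y":0,"z":0,"grip":-1},{"ax":0,"ay":0,"az":0,"x":0.03,"y":0,"z":0,"grip":-1}]' | grep -E 'tcp|wrist'; done
python3 plan.py .4942 .0455 .066 -0.8
```

```text
tcp_pos: [0.4935, 0.0403, 0.0659]
wrist_force: [0.0, -5.6, 9.2]
tcp_pos: [0.4936, 0.0433, 0.0659]
wrist_force: [-0.6, -5.7, 9.3]
tcp_pos: [0.4936, 0.0462, 0.0659]
wrist_force: [-0.1, -5.5, 9.7]
t 7.70 tcp [0.4936 0.0462 0.0659] ytool deg -0.91 q7 -0.48
 shift [-0.007  0.006 -0.001]  turn [ 0.0005  0.001  -0.0013]
 F [-0.1 -5.5  9.7] T [-0.89  0.2   0.01] open 0.0137 grip 41.1
```

Still sliding freely against about 5 N of friction; I'll go on to contact.

```bash
for i in 1 2 3; do python3 -m inch '[{"ax":0,"ay":0,"az":0,"x":0.02,"y":0,"z":0,"grip":-1},{"ax":0,"ay":0,"az":0,"x":0.02,"y":0,"z":0,"grip":-1}]' | grep -E 'tcp|wrist'; done
python3 plan.py .4942 .0455 .066 -0.8
```

```text
tcp_pos: [0.4936, 0.0481, 0.0659]
wrist_force: [-0.2, -5.6, 9.5]
tcp_pos: [0.4936, 0.0492, 0.0659]
wrist_force: [0.6, -8.9, 10.8]
tcp_pos: [0.4935, 0.0493, 0.066]
wrist_force: [-0.9, -15.2, 14.1]
t 8.45 tcp [0.4935 0.0493 0.066 ] ytool deg -1.05 q7 -0.49
 shift [-0.038  0.007  0.001]  turn [ 0.0001  0.0031 -0.0028]
 F [ -0.9 -15.2  14.1] T [-2.95  0.05  0.14] open 0.0131 grip 41.8
```

```bash
python3 -m inch '[{"ax":0,"ay":0,"az":0,"x":-0.01,"y":0,"z":0,"grip":0},{"ax":0,"ay":0,"az":0,"x":-0.01,"y":0,"z":0,"grip":0},{"ax":0,"ay":0,"az":0,"x":-0.01,"y":0,"z":0,"grip":0},{"ax":0,"ay":0,"az":0,"x":-0.01,"y":0,"z":0,"grip":0},{"ax":0,"ay":0,"az":0,"x":-0.01,"y":0,"z":0,"grip":0}]'
python3 plan.py .4942 .0455 .066 -0.8
python3 -m inch '[{"ax":0,"ay":0,"az":0,"x":0,"y":0,"z":-0.4,"grip":0},{"ax":0,"ay":0,"az":0,"x":0,"y":0,"z":-0.8,"grip":0},{"ax":0,"ay":0,"az":0,"x":0,"y":0,"z":-1,"grip":0},{"ax":0,"ay":0,"az":0,"x":0,"y":0,"z":-1,"grip":0}]'
python3 - <<'E'
from h import *
np.set_printoptions(precision=4,suppress=True)
t=img("top");s=img("scene");cv2.imwrite("pics/t3.png",t);cv2.imwrite("pics/s3.png",s)
a=cv2.resize(t[140:250,205:360],(780,555),interpolation=3)[:300]
b=cv2.resize(s[165:255,245:365],(400,300),interpolation=3);b=np.hstack([b,np.zeros((300,380,3),np.uint8)])
cv2.imwrite("pics/v3.png",np.vstack([a,b]))
E
```

```text
clock: 9.07
tcp_pos: [0.4932, 0.0529, 0.0652]
eef_rot: [-2.237, -2.205, 0.0]
wrist_force: [0.4, -1.0, -0.1]
opening: 0.0423
grip_force: 0.0
t 9.07 tcp [0.4932 0.0529 0.0652] ytool deg -0.82 q7 -0.49
 shift [-0.074  0.011 -0.008]  turn [-0.0001 -0.0001 -0.0002]
 F [ 0.4 -1.  -0.1] T [ 0.02 -0.07  0.01] open 0.0423 grip 0.0
clock: 9.57
tcp_pos: [0.4941, 0.0529, 0.1667]
eef_rot: [2.237, 2.204, 0.004]
wrist_force: [0.3, 0.9, -0.4]
opening: 0.0426
grip_force: 0.0
```

View pics/v3.png

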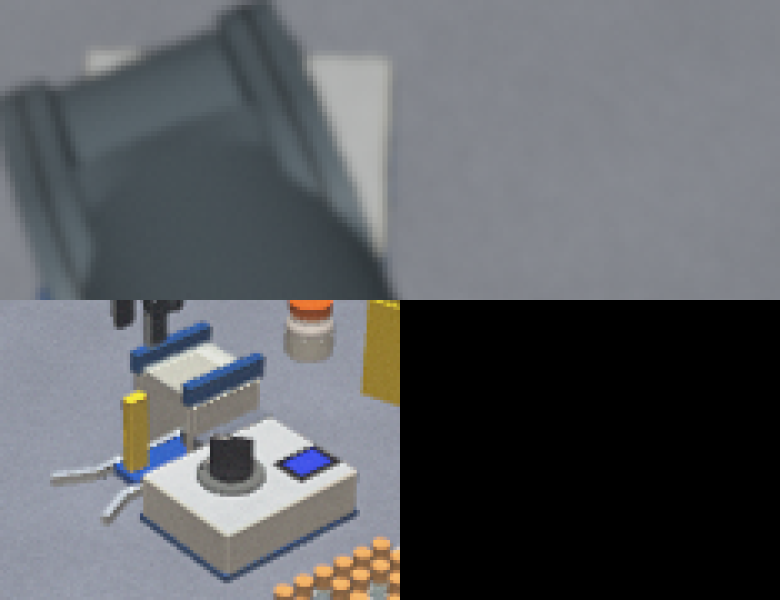

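Run:
```python
from h import *
np.set_printoptions(precision=4,suppress=True)
for f,b in(("pics/scene0.png",(215,205,245,245)),("pics/s3.png",(275,185,300,225))):
    s=cv2.imread(f);m=mask(s,(20,100,200),(35,255,255),b);c,n=cen(m);m2=mask(s,(20,100,90),(35,255,255),b);print(n,c,ray("scene",c,.1),"whole",cen(m2),ray("scene",cen(m2)[0],.057))
# knob from top0: pointer line (top face z=.104)
t=cv2.cvtColor(cv2.imread("pics/top0.png"),cv2.COLOR_BGR2GRAY).astype(float)
w=np.zeros_like(t);w[168:180,254:264]=np.clip(t[168:180,254:264]-45,0,None)
n,lab=cv2.connectedComponents((w>0).astype(np.uint8));k=lab==lab[174,259];w*=k
M=cv2.moments(w);c=np.array([M["m10"],M["m01"]])/M["m00"];a=.5*np.arctan2(2*M["mu11"],M["mu20"]-M["mu02"]);d=np.array([np.cos(a),np.sin(a)])
P=ray("top",[c-3*d,c,c+3*d],.104);v=P[2]-P[0];print("line",c,np.degrees(a),P,"world deg",np.degrees(np.arctan2(v[1],v[0])))
# dark disc foot (z~.074) and ring
for y in(.074,.104): print(ray("top",[258,173.5],y))
yaw=-.0138
for rp in((.4957,.1212),): 
    q=np.array([.125,-.055]);print("knob pred",rp[0]+q[0]*np.cos(yaw)-q[1]*np.sin(yaw),rp[1]+q[0]*np.sin(yaw)+q[1]*np.cos(yaw))
s=cv2.imread("pics/s3.png");m=cv2.inRange(s,(0,0,0),(60,60,60));o=np.zeros_like(m);o[200:222,305:325]=m[200:222,305:325];print("knob scene",cv2.boundingRect(o),cen(o),ray("scene",cen(o)[0],.089))
x,y,w_,h=cv2.boundingRect(o);print(ray("scene",[[x+w_/2,y+2]],.104))
```

```text
19 [228.2632 217.2105] [[ 0.4895 -0.1772  0.1   ]] whole (array([229.3202, 227.191 ]), 178) [[ 0.4839 -0.1736  0.057 ]]
14 [284.9286 193.8571] [[0.496  0.0442 0.1   ]] whole (array([285.2256, 203.7195]), 164) [[0.4917 0.0481 0.057 ]]
line [258.8485 173.5402] 54.26682092682242 [[0.6171 0.0635 0.104 ]
 [0.6106 0.0586 0.104 ]
 [0.604  0.0537 0.104 ]] world deg -143.21982017225187
[[0.6184 0.0633 0.074 ]]
[[0.6106 0.0609 0.104 ]]
knob pred 0.619929121779322 0.0644802917678664
knob scene (308, 206, 13, 13) (array([313.6917, 212.0226]), 133) [[0.6268 0.0562 0.089 ]]
[[0.6279 0.0583 0.104 ]]
```

```bash
python3 -m inch '[{"ax":0,"ay":0,"az":0,"x":0.05,"y":0.4,"z":0,"grip":0},{"ax":0,"ay":0,"az":0,"x":0.1,"y":0.8,"z":0,"grip":0},{"ax":0,"ay":0,"az":0,"x":0.13,"y":1,"z":0,"grip":0},{"ax":0,"ay":0,"az":0,"x":0.13,"y":1,"z":0,"grip":0}]' | grep tcp
for i in 1 2; do python3 -m inch '[{"ax":0,"ay":0,"az":-0.11,"x":0,"y":0,"z":0,"grip":0},{"ax":0,"ay":0,"az":-0.22,"x":0,"y":0,"z":0,"grip":0},{"ax":0,"ay":0,"az":-0.33,"x":0,"y":0,"z":0,"grip":0},{"ax":0,"ay":0,"az":-0.44,"x":0,"y":0,"z":0,"grip":0},{"ax":0,"ay":0,"az":-0.5,"x":0,"y":0,"z":0,"grip":0}]' | grep tcp; done
python3 -m inch '[{"ax":0,"ay":0,"az":-0.11,"x":0,"y":0,"z":0,"grip":0},{"ax":0,"ay":0,"az":-0.22,"x":0,"y":0,"z":0,"grip":0},{"ax":0,"ay":0,"az":-0.33,"x":0,"y":0,"z":0,"grip":0},{"ax":0,"ay":0,"az":-0.42,"x":0,"y":0,"z":0,"grip":0},{"ax":0,"ay":0,"az":-0.42,"x":0,"y":0,"z":0,"grip":0}]' | grep tcp
python3 plan.py .618 .0645 .12 126.8
```

```text
tcp_pos: [0.5937, 0.0644, 0.1635]
tcp_pos: [0.5919, 0.0639, 0.1644]
tcp_pos: [0.5919, 0.0639, 0.1644]
tcp_pos: [0.5922, 0.064, 0.1644]
t 12.05 tcp [0.5922 0.064  0.1644] ytool deg 126.95 q7 1.47
 shift [-0.21  -0.151  0.444]  turn [ 0.0006 -0.001   0.0016]
 F [ 0.4 -0.6  0.5] T [-0.02 -0.02  0.02] open 0.0428 grip 0.0
```

```bash
python3 -m inch '[{"ax":0,"ay":0,"az":0,"x":-0.21,"y":-0.15,"z":0,"grip":0},{"ax":0,"ay":0,"az":0,"x":-0.21,"y":-0.15,"z":0.3,"grip":0},{"ax":0,"ay":0,"az":0,"x":-0.21,"y":-0.15,"z":0.5,"grip":0},{"ax":0,"ay":0,"az":0,"x":-0.21,"y":-0.15,"z":0.5,"grip":0}]'
python3 plan.py .618 .0645 .079 126.8
python3 - <<'E'
from h import *
s=img("scene");cv2.imwrite("pics/s4.png",s);cv2.imwrite("pics/s4c.png",cv2.resize(s[150:250,240:370],(780,600),interpolation=3))
E
```

```text
clock: 12.55
tcp_pos: [0.6177, 0.0646, 0.1137]
eef_rot: [0.994, -2.977, -0.0]
wrist_force: [0.9, -0.4, 0.2]
opening: 0.0424
grip_force: 0.0
t 12.55 tcp [0.6177 0.0646 0.1137] ytool deg 126.93 q7 1.44
 shift [-0.003 -0.003  0.347]  turn [ 0.0008 -0.002   0.0014]
 F [ 0.9 -0.4  0.2] T [-0.06  0.03 -0.  ] open 0.0424 grip 0.0
```

View pics/s4c.png

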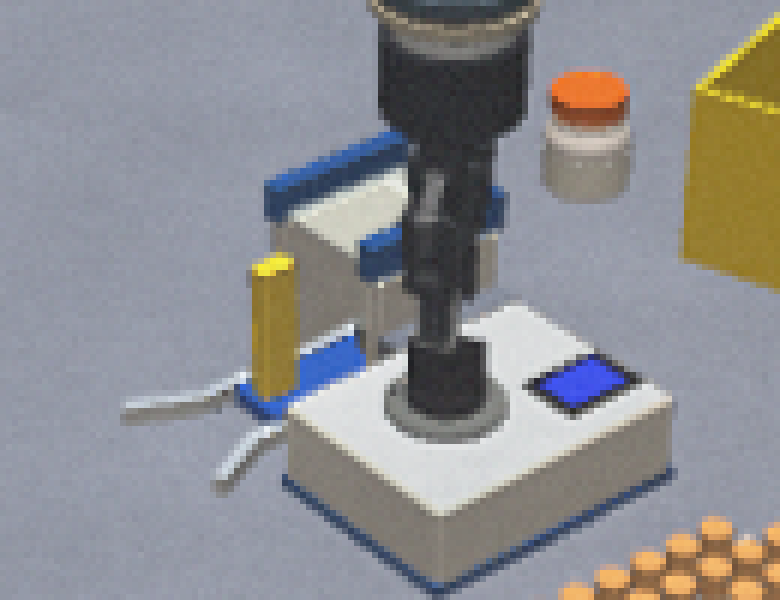

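The gripper (column ≈440) stands over the knob (≈447,370), with the fingers on either side of the bar. Next I'll descend and grip.

```bash
python3 -m inch '[{"ax":0,"ay":0,"az":0,"x":0,"y":0,"z":0.2,"grip":0},{"ax":0,"ay":0,"az":0,"x":0,"y":0,"z":0.34,"grip":0},{"ax":0,"ay":0,"az":0,"x":0,"y":0,"z":0.34,"grip":0}]'
python3 plan.py .618 .0645 .079 126.8
python3 -m inch '[{"ax":0,"ay":0,"az":0,"x":0,"y":0,"z":0,"grip":-1},{"ax":0,"ay":0,"az":0,"x":0,"y":0,"z":0,"grip":-1},{"ax":0,"ay":0,"az":0,"x":0,"y":0,"z":0,"grip":-1},{"ax":0,"ay":0,"az":0,"x":0,"y":0,"z":0,"grip":-1}]' 60
python3 plan.py .618 .0645 .079 126.8
```

```text
clock: 12.98
tcp_pos: [0.6184, 0.0646, 0.08]
eef_rot: [0.995, -2.978, -0.0]
wrist_force: [-0.3, 0.6, 1.0]
opening: 0.0426
grip_force: 0.0
t 12.97 tcp [0.6184 0.0646 0.08  ] ytool deg 126.96 q7 1.41
 shift [0.004 0.002 0.01 ]  turn [ 0.0006 -0.0013  0.0018]
 F [-0.3  0.6  1. ] T [ 0.01 -0.05 -0.  ] open 0.0426 grip 0.0
clock: 13.48
tcp_pos: [0.6193, 0.0654, 0.082]
eef_rot: [-0.995, 2.979, 0.001]
wrist_force: [-2.5, 2.2, 6.4]
opening: 0.0129
grip_force: 59.2
t 13.47 tcp [0.6193 0.0654 0.082 ] ytool deg 126.94 q7 1.41
 shift [0.016 0.001 0.03 ]  turn [0.0001 0.0006 0.0016]
 F [-2.5  2.2  6.4] T [ 0.36  0.6  -0.67] open 0.0129 grip 59.2
```

```bash
cat > st.py <<'E'
from h import *
from scipy.spatial.transform import Rotation as R
s=robot.observe();M=R.from_rotvec(s["eef_rot"]).as_matrix()
print("t %.2f y %.2f Tz %.3f F"%(s["clock"],np.degrees(np.arctan2(M[1,1],M[0,1])),s["ft_torque"][2]),s["wrist_force"].round(1),s["tcp_pos"].round(4),"g %.1f"%s["grip_force"])
E
for i in 1 2 3 4 5 6 7 8; do python3 -m inch '[{"ax":0,"ay":0,"az":0.03,"x":0,"y":0,"z":0,"grip":-1},{"ax":0,"ay":0,"az":0.03,"x":0,"y":0,"z":0,"grip":-1}]' >/dev/null; python3 st.py; done
```

```text
t 13.72 y 124.30 Tz 0.175 F [-2.   0.8  6.5] [0.6193 0.0654 0.082 ] g 58.5
t 13.97 y 121.60 Tz 0.241 F [-3.2  1.3  6.1] [0.6193 0.0653 0.082 ] g 58.5
t 14.22 y 118.90 Tz 0.221 F [-3.   0.8  5.7] [0.6194 0.0653 0.082 ] g 58.5
t 14.47 y 116.20 Tz 0.242 F [-2.4  0.4  6.2] [0.6194 0.0652 0.082 ] g 58.5
t 14.72 y 113.49 Tz 0.082 F [-1.5  0.1  6.1] [0.6194 0.0652 0.082 ] g 58.5
t 14.97 y 110.77 Tz 0.068 F [-1.9  0.3  6.1] [0.6194 0.0651 0.082 ] g 58.6
t 15.22 y 108.07 Tz 0.019 F [-1.7 -0.3  6.8] [0.6195 0.065  0.082 ] g 58.6
t 15.47 y 105.37 Tz 0.064 F [-1.6  0.3  5.2] [0.6195 0.065  0.082 ] g 58.6
```

```bash
for i in 1 2 3 4 5 6 7 8 9 10 11 12 13 14 15 16 17; do python3 -m inch '[{"ax":0,"ay":0,"az":0.03,"x":0,"y":0,"z":0,"grip":-1},{"ax":0,"ay":0,"az":0.03,"x":0,"y":0,"z":0,"grip":-1}]' >/dev/null; python3 st.py; done
```

```text
t 15.72 y 102.68 Tz 0.182 F [-0.7  0.4  6.4] [0.6195 0.0649 0.082 ] g 58.6
t 15.97 y 99.98 Tz 0.170 F [-1.9  0.6  6.1] [0.6195 0.0649 0.082 ] g 58.6
t 16.23 y 97.28 Tz 0.265 F [-1.5  0.5  6.6] [0.6195 0.0648 0.082 ] g 58.6
t 16.48 y 94.58 Tz 0.256 F [-1.8 -0.8  5.3] [0.6195 0.0647 0.082 ] g 58.6
t 16.73 y 91.88 Tz 0.202 F [-1.4 -0.5  6.5] [0.6195 0.0647 0.082 ] g 58.6
t 16.98 y 89.17 Tz 0.164 F [-1.1 -0.8  5.9] [0.6195 0.0646 0.082 ] g 58.6
t 17.23 y 86.46 Tz 0.093 F [-1.5 -1.1  6.3] [0.6195 0.0646 0.082 ] g 58.6
t 17.48 y 83.75 Tz 0.017 F [-2.2 -1.3  6.3] [0.6195 0.0645 0.082 ] g 58.7
t 17.73 y 81.06 Tz 0.085 F [-2.1 -2.   5.9] [0.6195 0.0645 0.0819] g 58.7
t 17.98 y 78.36 Tz 0.173 F [-1.1 -1.3  6.8] [0.6195 0.0644 0.082 ] g 58.7
t 18.23 y 75.67 Tz 0.256 F [-1.7 -1.9  5.9] [0.6195 0.0644 0.0819] g 58.7
t 18.48 y 72.97 Tz 0.228 F [-0.8 -1.3  6.7] [0.6194 0.0643 0.082 ] g 58.7
t 18.73 y 70.27 Tz 0.338 F [-2.1 -1.2  7.1] [0.6194 0.0643 0.082 ] g 58.7
t 18.98 y 67.57 Tz 0.215 F [-1.8 -2.5  6.8] [0.6194 0.0642 0.082 ] g 58.7
t 19.23 y 64.86 Tz 0.168 F [-1.5 -1.5  8.4] [0.6194 0.0641 0.082 ] g 58.7
t 19.48 y 62.15 Tz 0.130 F [-2.3 -1.9  7.1] [0.6193 0.0641 0.082 ] g 58.8
t 19.73 y 59.44 Tz 0.033 F [-2.3 -2.6  6.9] [0.6193 0.064  0.082 ] g 58.8
```

Torque minima at tool angles of about 108°, 83.7° and 59.6° show two clicks passed, with the third at about 54°.

```bash
for i in 1 2; do python3 -m inch '[{"ax":0,"ay":0,"az":0.03,"x":0,"y":0,"z":0,"grip":-1},{"ax":0,"ay":0,"az":0.03,"x":0,"y":0,"z":0,"grip":-1}]' >/dev/null; python3 st.py; done
python3 -m inch '[{"ax":0,"ay":0,"az":0,"x":0,"y":0,"z":0,"grip":-1},{"ax":0,"ay":0,"az":0,"x":0,"y":0,"z":0,"grip":-1},{"ax":0,"ay":0,"az":0,"x":0,"y":0,"z":0,"grip":-1},{"ax":0,"ay":0,"az":0,"x":0,"y":0,"z":0,"grip":-1},{"ax":0,"ay":0,"az":0,"x":0,"y":0,"z":0,"grip":-1}]' >/dev/null; python3 st.py
python3 - <<'E'
from h import *
s=img("scene");t=img("top");cv2.imwrite("pics/s5c.png",np.hstack([cv2.resize(s[160:240,270:350],(400,400),interpolation=3),cv2.resize(t[150:250,205:305],(400,400),interpolation=3)]))
E
```

```text
t 19.98 y 56.75 Tz 0.174 F [-2.  -1.4  7.3] [0.6193 0.064  0.082 ] g 58.8
t 20.23 y 54.05 Tz 0.202 F [-2.6 -1.9  7.3] [0.6193 0.0639 0.0819] g 58.8
t 20.85 y 54.09 Tz 0.176 F [-2.9 -2.1  6.3] [0.6192 0.064  0.0819] g 58.8
```

View pics/s5c.png

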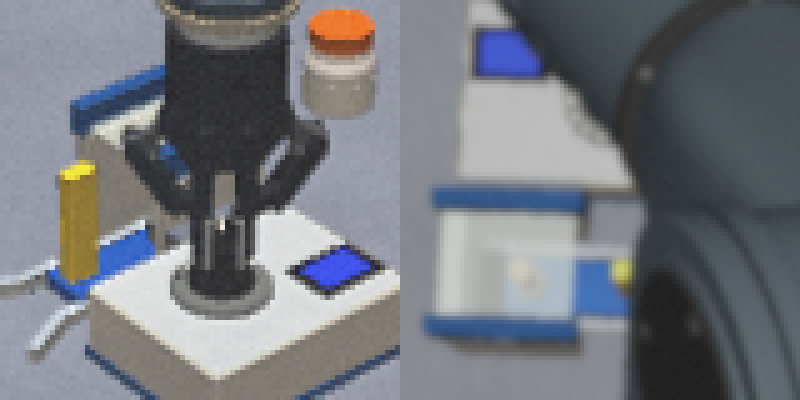

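Run:
```python
from h import *
t=cv2.imread("pics/s5c.png")[:,400:]; t=cv2.resize(t,(100,100),interpolation=cv2.INTER_AREA)
print("expected cap px",proj("top",[.4957,.1212,.085])-[205,150],"6mm short",proj("top",[.4957,.1152,.085])-[205,150])
b=(t[60:78,24:40,2].astype(int)-t[60:78,24:40,0]);print(b)
```

```text
expected cap px [[29.32917516 66.83115349]] 6mm short [[31.58009383 66.88527524]]
[[  0  -1  -1  -1   0   0   0   0   1   1   0   0   1   0  -1  -1]
 [ -2  -1  -1  -1  -2  -1  -1  -1   0   0   0  -1   0   0  -2  -2]
 [ -1  -1  -2  -2  -1  -1   0  -1  -1  -1  -1  -2  -2  -1  -2  -2]
 [  0  -1  -2  -1   1   1   2   0  -3  -3  -5  -4  -4  -4  -4  -3]
 [  0  -1  -3  -1   4   8   6   2  -4 -10 -12 -12 -12 -11 -11  -9]
 [ -1  -2  -2   2   8  13  12   7  -3 -12 -16 -19 -19 -19 -18 -18]
 [ -1  -1  -1   7  13  16  16  11   3  -6 -13 -18 -22 -23 -23 -23]
 [  0  -1   1   8  15  17  17  14  10   2  -5 -12 -19 -22 -24 -24]
 [  0  -2  -3   5  13  16  16  15  12   5   0  -7 -15 -21 -24 -25]
 [ -1  -5  -8  -2   7  13  15  13  10   5   2  -3 -11 -20 -23 -24]
 [ -1  -6 -12 -10   0   7  11  10   8   6   3  -1  -9 -18 -23 -24]
 [ -2  -7 -14 -15  -8   0   5   6   6   5   3  -1  -8 -17 -23 -25]
 [ -1  -7 -16 -18 -12  -5   1   3   3   3   2  -3 -11 -19 -24 -25]
 [ -2  -8 -17 -20 -17 -11  -4  -2   0   0  -2  -8 -15 -22 -24 -25]
 [ -2  -8 -18 -22 -21 -18 -13  -8  -7  -7 -10 -15 -21 -23 -25 -25]
 [ -2  -9 -18 -22 -23 -22 -20 -17 -16 -17 -18 -22 -24 -25 -24 -25]
 [ -2  -9 -17 -21 -23 -23 -23 -22 -22 -22 -23 -24 -24 -25 -25 -25]
 [ -4  -8 -15 -18 -20 -19 -21 -22 -22 -21 -21 -21 -21 -22 -23 -22]]
```

The cap is centred at about (29.3, 67), against (29.3, 66.8) expected, so the sled is home. The knob is held at the third click.

```bash
python3 -c "
from station import robot
print(robot.finish_job())"
```

```text
the job is handed in; nothing more can be done
None
```

I handed the job in at about 21 s with the sled home against the end stop and released, and the knob held at the third click (about 59 N grip); `finish_job()` returned no verdict, so these are my own camera and torque readings.

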